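# Shut the gas cocks of the boiling top after service

## Task

The kitchen is closing and the rings are out: shut off the gas at the three-ring boiling top. Two of the three lever valves on its supply rail are still open or partly open; push each of these levers round clockwise with a fingertip, without gripping it, until it stands fully across its pipe like the one that is already shut. Leave the shut valve shut, do not disturb the pan, the pepper mill or the squeeze bottle, and finish clear of everything.

Things in the scene. Friction and masses are not known exactly. Their poses are not given: they have to be found in the camera images.
- valve_a: brass quarter-turn ball valve with a steel lever, one of three alike, 230 mm apart along the supply rail; which one stands in which place varies. Origin: on the counter, straight below the lever's turning axis. x axis: along the valve's pipe from the rail to the ring (away from the robot); y to the left; z up. Pipe axis 60 mm above the counter. Fixed.
- lever_a (a joint): lever angle of valve_a, rad: 0 = fully open (lever along the pipe, pointing to the valve's -x, towards the robot), growing clockwise seen from above to 1.571 = fully shut (across the pipe, pointing to the valve's +y). Hard stops at both ends; stiff, about 0.55 N m (some 7 N at the grip point), stays where it is left.
- grip_a (a point): middle of the black grip sleeve of valve_a's lever, 85 mm from the turning axis. The sleeve is level, 21 mm wide, 12 mm thick, runs from 44 to 116 mm from the axis, its middle 118 mm above the counter; 33 mm free below it over the rail. Site x: from the sleeve back to the axis.
- valve_b: brass quarter-turn ball valve with a steel lever, one of three alike, 230 mm apart along the supply rail; which one stands in which place varies. Origin: on the counter, straight below the lever's turning axis. x axis: along the valve's pipe from the rail to the ring (away from the robot); y to the left; z up. Pipe axis 60 mm above the counter. Fixed.
- lever_b (a joint): lever angle of valve_b, rad: 0 = fully open (lever along the pipe, pointing to the valve's -x, towards the robot), growing clockwise seen from above to 1.571 = fully shut (across the pipe, pointing to the valve's +y). Hard stops at both ends; stiff, about 0.55 N m (some 7 N at the grip point), stays where it is left.
- grip_b (a point): middle of the black grip sleeve of valve_b's lever, 85 mm from the turning axis. The sleeve is level, 21 mm wide, 12 mm thick, runs from 44 to 116 mm from the axis, its middle 118 mm above the counter; 33 mm free below it over the rail. Site x: from the sleeve back to the axis.
- valve_c: brass quarter-turn ball valve with a steel lever, one of three alike, 230 mm apart along the supply rail; which one stands in which place varies. Origin: on the counter, straight below the lever's turning axis. x axis: along the valve's pipe from the rail to the ring (away from the robot); y to the left; z up. Pipe axis 60 mm above the counter. Fixed.
- lever_c (a joint): lever angle of valve_c, rad: 0 = fully open (lever along the pipe, pointing to the valve's -x, towards the robot), growing clockwise seen from above to 1.571 = fully shut (across the pipe, pointing to the valve's +y). Hard stops at both ends; stiff, about 0.55 N m (some 7 N at the grip point), stays where it is left.
- grip_c (a point): middle of the black grip sleeve of valve_c's lever, 85 mm from the turning axis. The sleeve is level, 21 mm wide, 12 mm thick, runs from 44 to 116 mm from the axis, its middle 118 mm above the counter; 33 mm free below it over the rail. Site x: from the sleeve back to the axis.
- range: low iron boiling top with three gas rings in a row along its y and a 27 mm steel supply rail in front. Origin: on the counter below the middle valve's axis; axes as the valves'. Rail at x = -75 mm, top of its tees 79 mm high; iron frame from x = 78 mm on, 122 mm high; ring centres at x = 205 mm, y = 230, 0, -230 mm, pan supports 140 mm high. Fixed.
- pan: copper saute pan with a straight dark handle, 184 mm across, 55 mm high, standing on the pan support of the left ring, handle 235 mm long from the pan's middle along its x axis. Origin: centre of its underside. Loose, to be left alone.
- mill: turned dark wooden pepper mill, 52 mm across, 131 mm high, on the counter in front of the supply rail, between the left and the middle valve. Origin: centre of its foot. Loose, to be left alone.
- squeezer: clear squeeze bottle with a white nozzle, 54 mm across, 148 mm high, on the counter in front of the supply rail, between the middle and the right valve. Origin: centre of its foot. Loose, to be left alone.

How it is judged (in metres and radians):
At the end, for the whole second after the job is handed in: All three levers stand within 0.09 rad (5 degrees) of fully shut (joint above 1.48 rad), and the pan, mill and squeeze bottle are within 20 mm of where they were (value of joint each of lever_a, lever_b, lever_c above 1.48 rad and distance of each of pan, mill, squeezer from where it was at the start of the episode below 0.02 m); the robot touches nothing.
It fails at once if the valve that was already shut is opened (more than 0.17 rad off shut) (value of joint lever_c below 1.4 rad).
It fails at once if a lever is taken between the fingers instead of being pushed ((y of the grasp point in the frame of grip_a between -0.005 and 0.005 m and x of the grasp point in the frame of grip_a between -0.04 and 0.05 m and z of the grasp point in the frame of grip_a between -0.03 and 0.017 m) or (y of the grasp point in the frame of grip_b between -0.005 and 0.005 m and x of the grasp point in the frame of grip_b between -0.04 and 0.05 m and z of the grasp point in the frame of grip_b between -0.03 and 0.017 m) or (y of the grasp point in the frame of grip_c between -0.005 and 0.005 m and x of the grasp point in the frame of grip_c between -0.04 and 0.05 m and z of the grasp point in the frame of grip_c between -0.03 and 0.017 m)).
It fails at once if a bystander (pan, mill, squeeze bottle) is shifted more than 20 mm, lifted or tipped (distance of any of pan, mill, squeezer from where it was at the start of the episode above 0.02 m or angle between any of pan, mill, squeezer's own z axis and vertical above 0.3 rad).
It also fails if it takes over 51 s, if anything falls off the work surface, if the arm or the gripper's body presses on something with over 40 N, if the wrist force passes 120 N, or if a joint passes its speed limit or range.

## Robot

A 6-joint arm with a two-finger parallel gripper is mounted at the origin on the work surface. World frame = base frame: x ahead of the robot, y to its left, z up, the work surface at z = 0. Lengths are in m, angles in degrees, forces in N, time in s.
With the tool pointing down it reaches from about 0.35 to 0.875 m from the base axis. Payload 4.2 kg.
Tool frame: the origin (TCP) lies on the centre line of the jaws, within the pads' length; the fingertips stand 11 mm ahead of it and the grasp point (between the pads) lies 8 mm behind it; y points along the fingers, z is the direction in which the jaws open and shut, and the axes are right-handed (so a half turn about y gives the same grasp; the last joint's range is limited). The gripper opens to 87 mm and grips with 3 to 60 N. Pads are 19 mm wide; open, the fingers measure 117 mm over their backs; the gripper's body (75 mm by 190 mm) begins 51 mm behind the grasp point.
Start: joints at [-56.574, 22.042, 0.453, 0, -68.411, -14.817], TCP at [0.199, -0.592, 0.213] pointing down, gripper open.
Joint ranges: [-179.83, 179.83], [-69.29, 118.12], [-61.27, 80.66], [-181.25, 117.63], [-171.15, -9.14], [-177.46, 177.46]. Speed limits (degrees/s): [159.86, 159.86, 180, 180, 180, 180].

## Interface

Orientations are given as a 3x3 rotation matrix whose columns are the frame's x, y, z axes.
In Python, from station import r, optics gives the robot as it stands. The module is installed in compiled form; this text tells all that it offers.
- The arm moves only by the tool step_arm, never from a script. Its argument "moves" is a list that holds one entry, the list of rows, each a list of 7 numbers: the turn, a rotation vector about the tool's x, y, z in rad, then the shift along the tool's x, y, z in cm, then the opening in per cent of the stroke, from 0 (shut) to 100 (fully open). A call has exactly 5 rows; each row is the pose to reach, as a shift and turn from the pose commanded when the call began, along the tool's axes at that moment; what a row does not reach only later rows make up. A row lasts 1/12 s, in which the tool goes at most 41.7 mm and 7.16 degrees, less where a joint would pass 70% of its speed; a pose out of reach is approached as far as the arm can. A call with a gripper value outside its range is refused whole. The fingers move at their own pace and stop on an object; the grip force is fixed at half the most. Time passes only in rows, so rows that repeat a pose let the fingers close, or fill a call up. It gives the time, the measured TCP pose, the force and the opening at its end, in the units of the state.
- r.sense(): the state, without advancing time (a new reading comes with each control period).
- optics.capture(name): name is "scene" or "top"; returns a dict with "image" (480x640x3 uint8, red, green, blue), "fov_y" (degrees; the focal length in pixels is half the picture's height over the tangent of half this angle, whatever the lens; pixels are square), "cx", "cy" (the principal point, pixels), "k1" (the pictures are not rectified: a ray, as slopes to the right and down, at radius r is drawn at 1 + k1 r^2 times it, then the intrinsics apply), "cam_to_world" (4x4, takes a point from camera to world coordinates). Camera axes: x right, y down, z forward; pixel columns grow to the right and rows downward; lengths in m; the calibration is good to about 2 mm. A picture is of the moment at which its call begins. There is no depth.
- r.finish_job(): hands the job in, once; it reports no verdict.
The state is a dict: "time_s": time; "joints": joint angles; "joint_velocities": joint speeds; "effort": joint torques, N m; "tcp_pos": TCP position; "ee_rot": TCP orientation; "wrist_force": force on the tool from outside, world axes, zero at the start; "moment": the same for the moment, N m; "gripper_width": opening from 0.0 (shut) to 1.0 (fully open).
Only numpy, scipy, OpenCV 4.12 (cv2) and the standard library are available. Lean on these libraries where they do the work, as an engineer would, in place of code of your own. Each camera call takes 0.05 s, during which the arm holds its last target.

## Working session

There is one attempt and no reset: what is moved stays moved. The work goes in short steps, Python scripts to look and compute and a tool call to move; the robot and the scene stay as the last step left them, time stands still between calls to the robot, and variables do not carry over. Pictures are saved under pics/ and viewed, and the job is handed in when it is done.

Besides the shell and the picture viewer there is one more tool, called after "Request:" as name([rows], argument=value, ...), one row to a line, values as JSON. step_arm: Moves the arm, as the interface text tells. Its arguments: {"type":"object","properties":{"moves":{"type":"array"}},"required":["moves"]}

```bash
mkdir -p pics; cat > h.py <<'E'
from station import r, optics
import numpy as np, cv2
def K(c):
    h,w=c["image"].shape[:2]; f=h/2/np.tan(np.radians(c["fov_y"])/2)
    return f,c["cx"],c["cy"],c["k1"],np.array(c["cam_to_world"])
def snap(n,out):
    c=optics.capture(n); cv2.imwrite("pics/"+out,c["image"][:,:,::-1]); return c
def ray(c,u,v):
    f,cx,cy,k1,T=K(c)
    p=cv2.undistortPoints(np.array([[[u,v]]],float),np.array([[f,0,cx],[0,f,cy],[0,0,1.]]),np.array([k1,0,0,0.]))[0,0]
    return T[:3,3],T[:3,:3]@np.array([p[0],p[1],1])
def atz(c,u,v,z):
    o,d=ray(c,u,v); return o+d*(z-o[2])/d[2]
def proj(c,P):
    f,cx,cy,k1,T=K(c); T=np.linalg.inv(T)
    p,_=cv2.projectPoints(np.atleast_2d(np.array(P,float)),cv2.Rodrigues(T[:3,:3])[0],T[:3,3],np.array([[f,0,cx],[0,f,cy],[0,0,1.]]),np.array([k1,0,0,0.]))
    return p[:,0]
E
python3 - <<'E'
from h import *
import pickle
for n in("scene","top"):
    c=snap(n,n+"0.png"); pickle.dump(c,open(n+"0.pkl","wb")); print(n,c["fov_y"],c["k1"],np.round(c["cam_to_world"],3).tolist())
print(r.sense())
E
```

```text
scene 49.819491460986775 -0.13261754800165085 [[0.94, 0.257, -0.224, 0.778], [0.341, -0.707, 0.62, -0.518], [0.001, -0.659, -0.752, 0.732], [0.0, 0.0, 0.0, 1.0]]
top 49.445218476802665 -0.1364773769159703 [[0.015, -0.989, 0.145, 0.434], [-1.0, -0.017, -0.012, 0.02], [0.014, -0.144, -0.989, 1.167], [0.0, 0.0, 0.0, 1.0]]
{'time_s': 0.1, 'joints': array([-5.65743034e+01,  2.20855875e+01,  3.87538037e-01, -2.50237689e-02,
       -6.84131847e+01, -1.48172393e+01]), 'joint_velocities': array([ 0.05845921, -0.15163042,  0.14126732,  0.24059998,  0.01981369,
       -0.02177666]), 'effort': array([-1.82415056e-04, -3.91691315e+01,  1.87935430e+01,  4.23184678e+00,
        1.34995466e-02, -6.84392626e-05]), 'tcp_pos': array([ 0.1992732 , -0.59178011,  0.2116774 ]), 'ee_rot': array([[ 9.47772668e-01, -7.30468822e-04, -3.18945819e-01],
       [ 3.18946639e-01,  1.84397700e-03,  9.47770880e-01],
       [-1.04188324e-04, -9.99998033e-01,  1.98065158e-03]]), 'wrist_force': array([ 1.53765172,  0.17733283, -0.49095229]), 'moment': array([ 0.04434031, -0.00065369, -0.02256678]), 'gripper_width': 1.0018885791256043}
```

View pics/scene0.png

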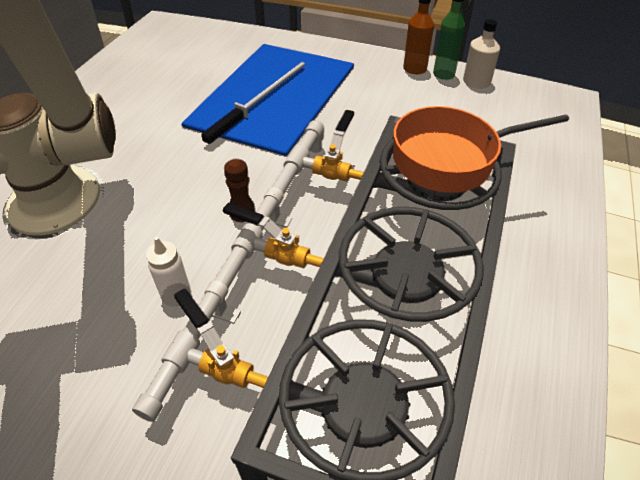

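View pics/top0.png

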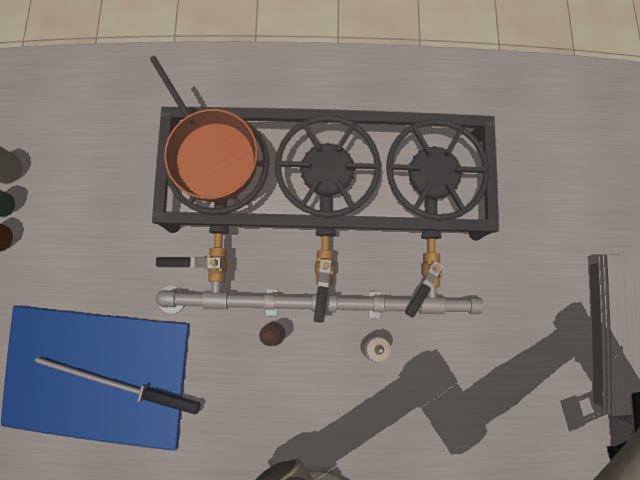

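Left lever (pivot near (214,262) in top view) is shut. The middle one (pivot ~(325,266), grip ~(321,303)) is almost open, and the right one (pivot ~(435,268), grip ~(418,300)) is partly open. The mill is near (272,333) and the bottle near (378,349). I'll zoom in next.

```bash
python3 - <<'E'
from h import *
im=cv2.imread("pics/top0.png"); cv2.imwrite("pics/z.png",cv2.resize(im[225:375,250:450],None,fx=4,fy=4,interpolation=cv2.INTER_CUBIC))
E
```

```text
(no output)
```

View pics/z.png

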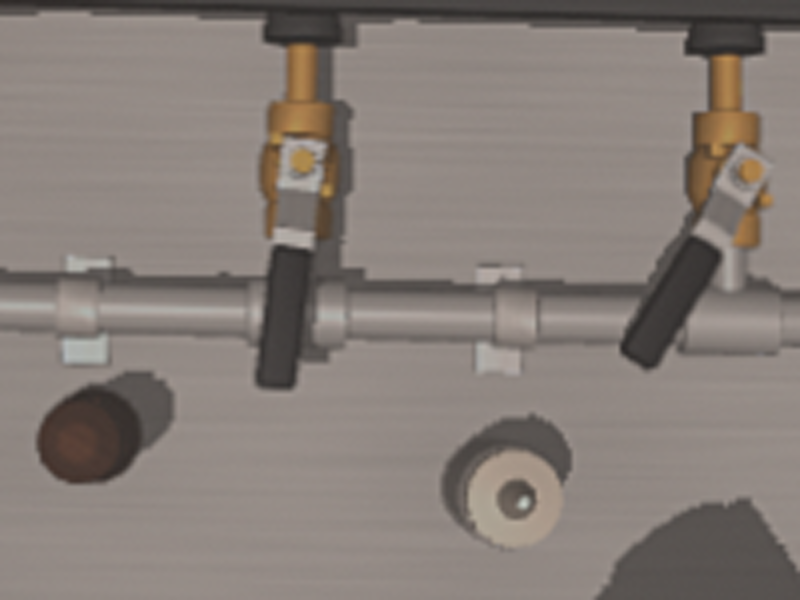

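```bash
python3 - <<'E'
from h import *
import pickle
c=pickle.load(open("top0.pkl","rb"))
z=lambda u,v,h:atz(c,u/4+250-.4,v/4+225-.4,h)[:2]
for n,t,i in(("mid",(276,387),(291,248)),("right",(640,361),(705,241))):
    T=z(*t,.122);I=z(*i,.122);d=(T-I);L=np.hypot(*d);d/=L
    print(n,"tip",T,"inner",I,"L",L,"ang",np.degrees(np.arctan2(d[1],-d[0])),"axis",T-d*.116,I-d*.044)
T=atz(c,156.5,262,.122)[:2];I=atz(c,191,262.3,.122)[:2];print("left",T,I,np.degrees(np.arctan2(*(T-I)[::-1])),"axis",T-(T-I)/np.hypot(*(T-I))*.116)
print("nut mid,right",z(301,160,.128),z(750,171,.128),atz(c,214,262.3,.128)[:2])
print("mill top",z(72,437,.128),"bottle nozzle",z(517,497,.146))
# rail ends
print("rail",atz(c,168,297,.07)[:2],atz(c,475,305,.07)[:2])
s=r.sense();print(s["tcp_pos"],s["ee_rot"].round(3))
E
```

```text
mid tip [0.4265545  0.00170075] inner [ 0.49582792 -0.00480553] L 0.06957828133883243 ang 5.365580833989895 axis [ 0.54204623 -0.00914644] [ 0.53963512 -0.00891998]
right tip [ 0.44151763 -0.18057337] inner [ 0.50210984 -0.21415221] L 0.06927448696575891 ang 28.994227042195433 axis [ 0.54297918 -0.23680107] [ 0.54059526 -0.23547995]
left [0.53929933 0.33302968] [0.54007674 0.2617569 ] 90.6249382684776 axis [0.54056454 0.21703658]
nut mid,right [ 0.53959468 -0.00907429] [ 0.53737047 -0.23633469] [0.54035124 0.21363279]
mill top [0.40037656 0.10203287] bottle nozzle [ 0.37502417 -0.11558045]
rail [0.4706736  0.31981804] [ 0.46353924 -0.33201042]
[ 0.1992732  -0.59178011  0.2116774 ] [[ 0.948 -0.001 -0.319]
 [ 0.319  0.002  0.948]
 [-0.    -1.     0.002]]
```

Request:
step_arm([
  [[0,0.065,0,2.4,0,1.8,0],[0,0.13,0,4.8,0,3.6,0],[0,0.195,0,7.2,0,5.4,0],[0,0.26,0,9.6,0,7.2,0],[0,0.325,0,12,0,9,0]],
])

```text
time_s: 0.52
tcp_pos: [0.2848, -0.4673, 0.2121]
ee_rot: [[1.0, -0.001, 0.004], [-0.004, 0.001, 1.0], [-0.001, -1.0, 0.001]]
wrist_force: [0.2, -0.0, 1.3]
gripper_width: 0.706
```

Request:
step_arm([
  [[0,0,0,1.8,0,2.3,0],[0,0,0,3.6,0,4.6,0],[0,0,0,5.4,0,6.9,0],[0,0,0,7.2,0,9.2,0],[0,0,0,9,0,11.5,0]],
])

```text
time_s: 0.93
tcp_pos: [0.3749, -0.3523, 0.2123]
ee_rot: [[1.0, -0.001, 0.0], [-0.0, 0.001, 1.0], [-0.001, -1.0, 0.001]]
wrist_force: [0.7, 0.3, 0.6]
gripper_width: 0.328
```

Request:
step_arm([
  [[0,0,0,1.8,0,2.3,0],[0,0,0,3.6,0,4.6,0],[0,0,0,5.4,0,6.9,0],[0,0,0,7.2,0,9.2,0],[0,0,0,7.2,0,11.3,0]],
])

```text
time_s: 1.35
tcp_pos: [0.449, -0.2393, 0.2121]
ee_rot: [[1.0, 0.0, -0.001], [0.001, -0.0, 1.0], [0.0, -1.0, -0.0]]
wrist_force: [-0.2, 0.5, 0.7]
gripper_width: 0.017
```

```bash
python3 - <<'E'
from h import *
s=r.sense();print(s["tcp_pos"],s["gripper_width"],s["wrist_force"])
c=snap("top","t1.png")
im=cv2.imread("pics/t1.png"); cv2.imwrite("pics/t1z.png",cv2.resize(im[200:380,300:500],None,fx=3,fy=3))
c=snap("scene","s1.png")
E
```

```text
[ 0.44899028 -0.23931954  0.21206355] 0.017428384219409652 [-0.17190533  0.53608629  0.74808349]
```

View pics/t1z.png

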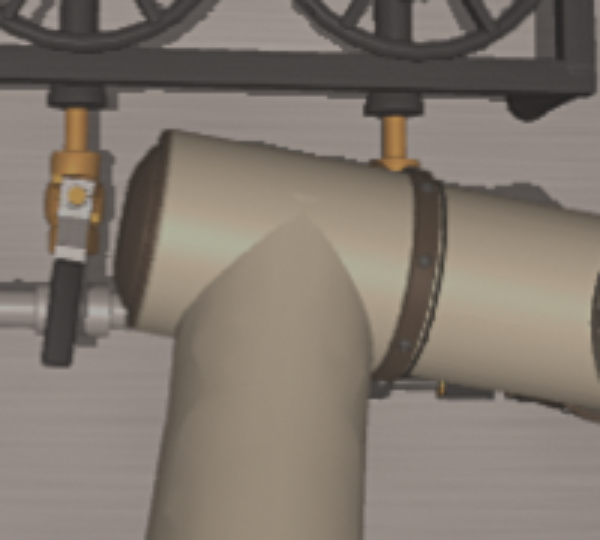

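View pics/s1.png

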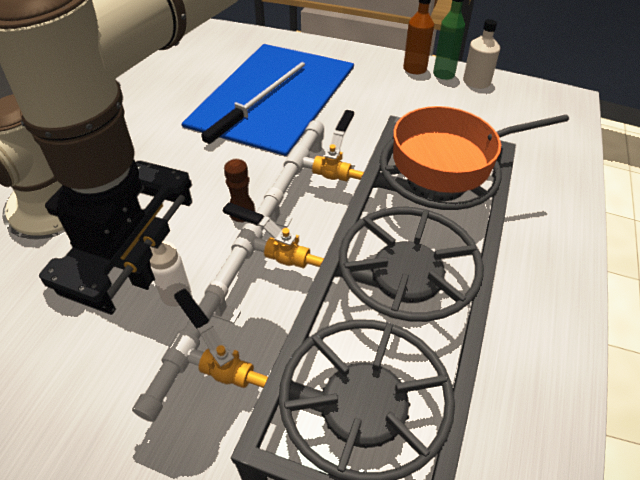

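```bash
python3 - <<'E'
from h import *
c=optics.capture("scene"); print(proj(c,[[.449,-.239,.201],[.449,-.239,.27],[.54,-.236,.128],[.54,-.009,.128],[.4415,-.1806,.118],[.427,.0017,.118],[.375,-.1156,.146]]))
im=cv2.imread("pics/s1.png"); cv2.imwrite("pics/s1z.png",cv2.resize(im[150:420,20:300],None,fx=2.5,fy=2.2))
E
```

```text
[[147.64955428 292.32319998]
 [133.19528563 258.10347155]
 [220.51100027 341.76129476]
 [284.75922927 224.25291256]
 [178.39284336 293.17090127]
 [225.18288218 207.04999957]
 [158.29375302 237.42900038]]
```

View pics/s1z.png

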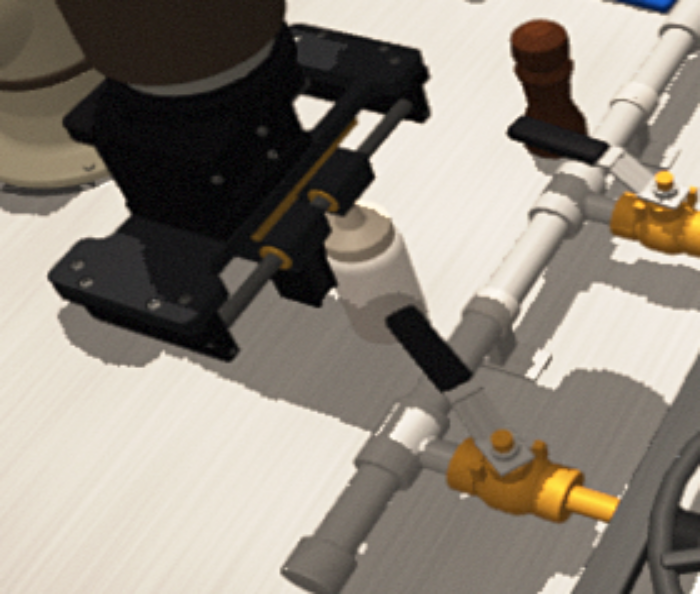

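Request:
step_arm([
  [[0,0,0,0,2.5,0,0],[0,0,0,0,5,0,0],[0,0,0,0,7.5,0,0],[0,0,0,0,9,0,0],[0,0,0,0,10,0,0]],
])

```text
time_s: 1.92
tcp_pos: [0.4448, -0.2413, 0.1105]
ee_rot: [[1.0, -0.004, 0.002], [-0.002, 0.001, 1.0], [-0.004, -1.0, 0.001]]
wrist_force: [-0.3, -0.3, 0.1]
gripper_width: 0.006
```

```bash
cat > plan.py <<'E'
import numpy as np
def tab(ax,th0,s0=.08,s1=.08,yaw=-0.6,over=0,hx=.0095,hz=.015):
    for th in np.r_[np.arange(th0,90,6),90,]:
        a=np.radians(th-yaw if 0 else th); u=np.array([-np.cos(a),np.sin(a)]);t=np.array([np.sin(a),np.cos(a)])
        h=hx*abs(t[0])+hz*abs(t[1])
        p=np.array(ax)+s0*u-(.0105+h-over)*t
        print(round(float(th)),p.round(4))
E
python3 -c "
from plan import *
print('R');tab((.540,-.236),30);print('M');tab((.5405,-.009),6)"
```

```text
R
30 [ 0.4566 -0.2205]
36 [ 0.4587 -0.2118]
42 [ 0.4618 -0.2033]
48 [ 0.466 -0.195]
54 [ 0.4711 -0.1872]
60 [ 0.4773 -0.1798]
66 [ 0.4844 -0.1732]
72 [ 0.4923 -0.1674]
78 [ 0.501  -0.1625]
84 [ 0.5102 -0.1587]
90 [ 0.52  -0.156]
M
6 [ 0.4582 -0.0269]
12 [ 0.4566 -0.0189]
18 [ 0.4559 -0.0106]
24 [ 0.456  -0.0021]
30 [0.4571 0.0065]
36 [0.4592 0.0152]
42 [0.4623 0.0237]
48 [0.4665 0.032 ]
54 [0.4716 0.0398]
60 [0.4778 0.0472]
66 [0.4849 0.0538]
72 [0.4928 0.0596]
78 [0.5015 0.0645]
84 [0.5107 0.0683]
90 [0.5205 0.071 ]
```

Request:
step_arm([
  [[0,0,0,0.5,0,1.0,0],[0,0,0,0.9,0,1.9,0],[0,0,0,1.0,0,2.4,0],[0,0,0,1.2,0,3.0,0],[0,0,0,1.4,0,3.6,0]],
])

```text
time_s: 2.33
tcp_pos: [0.4618, -0.2048, 0.1144]
ee_rot: [[1.0, 0.003, -0.001], [0.001, -0.002, 1.0], [0.003, -1.0, -0.002]]
wrist_force: [-1.3, -3.1, 4.4]
gripper_width: 0.002
```

Request:
step_arm([
  [[0,0,0,0.2,0,0.5,0],[0,0,0,0.5,0,1.1,0],[0,0,0,0.9,0,1.75,0],[0,0,0,1.5,0,2.45,0],[0,0,0,2.25,0,3.15,0]],
])

```text
time_s: 2.75
tcp_pos: [0.4829, -0.1729, 0.1137]
ee_rot: [[1.0, 0.001, 0.0], [-0.0, -0.0, 1.0], [0.001, -1.0, -0.0]]
wrist_force: [0.3, -0.4, -0.1]
gripper_width: 0.006
```

```bash
python3 - <<'E'
from h import *
s=r.sense();print(s["tcp_pos"],s["wrist_force"])
c=snap("scene","s2.png")
im=cv2.imread("pics/s2.png"); cv2.imwrite("pics/s2z.png",cv2.resize(im[150:420,20:300],None,fx=2.5,fy=2.2))
E
```

```text
[ 0.48293404 -0.17290262  0.11366234] [ 0.25132251 -0.44402273 -0.11992275]
```

View pics/s2z.png

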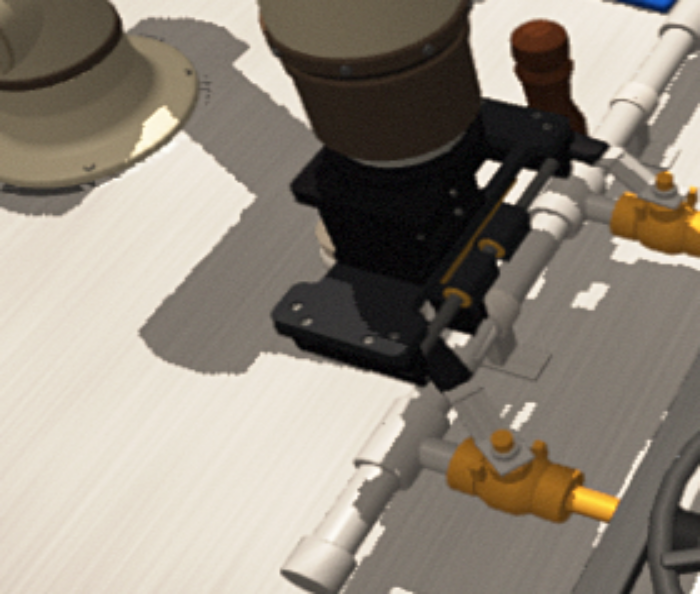

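```bash
python3 - <<'E'
from h import *
c=optics.capture("scene")
im=cv2.imread("pics/s2.png"); a=cv2.resize(im[240:340,140:260],None,fx=6,fy=6,interpolation=cv2.INTER_CUBIC)
a=np.clip(255*(a/255.)**.5,0,255).astype(np.uint8); cv2.imwrite("pics/s2y.png",a)
t=r.sense()["tcp_pos"]; print((proj(c,[t-[0,0,.011],t,t+[0,0,.059],[.4415,-.1806,.124],[.502,-.214,.124]])-[140,240])*6)
im=cv2.imread("pics/s1.png"); a=cv2.resize(im[220:320,80:200],None,fx=6,fy=6,interpolation=cv2.INTER_CUBIC)
a=np.clip(255*(a/255.)**.5,0,255).astype(np.uint8); cv2.imwrite("pics/s1y.png",a)
t=np.array([.449,-.2393,.2121]); print((proj(c,[t-[0,0,.011],t-[0.0095,.0,.011]+[0,.015,0],t-[0,0,.011]+[.0095,.015,0],t-[0,0,.011]+[.0095,-.015,0],t-[0,0,.011]+[-.0095,-.015,0]])-[80,220])*6)
E
```

```text
[[412.07947294 380.0749253 ]
 [404.83956832 354.56151194]
 [363.32560721 207.22378104]
 [225.32155429 304.6905579 ]
 [381.1121371  490.18725581]]
[[405.03882541 434.74937282]
 [404.41566732 368.71190266]
 [479.41476556 393.78728839]
 [405.82049071 503.03434106]
 [329.64608933 476.32857755]]
```

View pics/s2y.png

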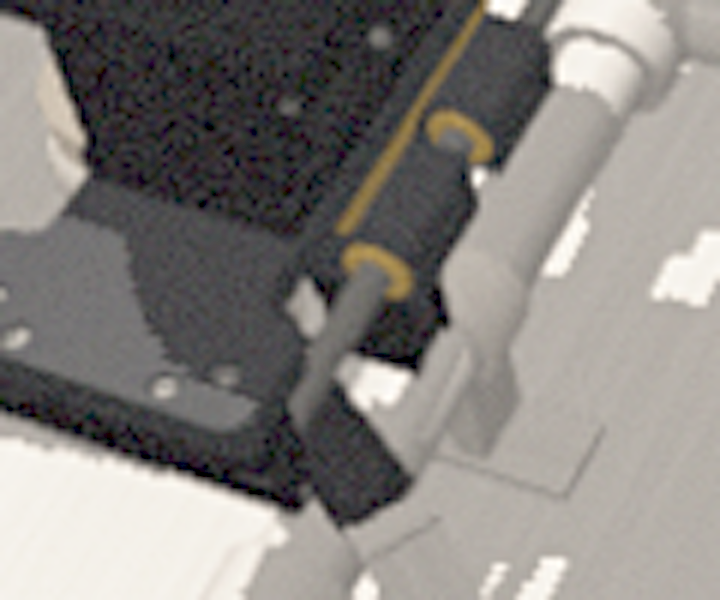

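View pics/s1y.png

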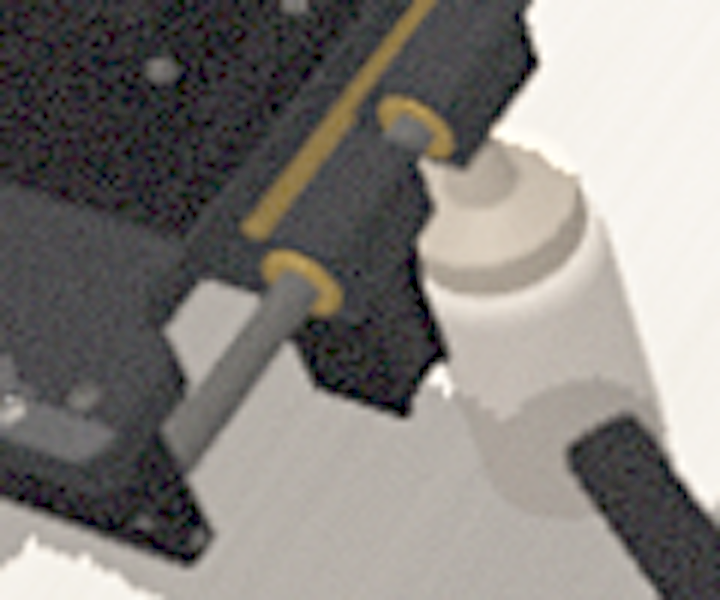

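```bash
python3 - <<'E'
from h import *
c=optics.capture("scene")
t=np.array([.449,-.2393,.2121])
for z in(.059,.084):
  print(z,(proj(c,[t+[.0375,-.095,z],t+[-.0375,-.095,z],t+[.0375,.095,z]])).round())
  print(((proj(c,[t+[.0375,-.095,z],t+[-.0375,-.095,z],t+[.0375,.095,z]])-[20,150])*[2.5,2.2]).round())
print(r.sense()["joints"])
E
```

```text
0.059 [[114. 333.]
 [ 58. 312.]
 [199. 211.]]
[[235. 404.]
 [ 95. 356.]
 [448. 133.]]
0.084 [[106. 321.]
 [ 49. 299.]
 [196. 196.]]
[[216. 375.]
 [ 73. 327.]
 [440. 102.]]
[-1.50330747e+00  1.70015435e+01 -2.31115400e+01 -5.36553368e-02
 -4.98476888e+01 -8.84223986e+01]
```

The lever didn't move: the finger passed over the sleeve. In the picture the fingertips sit about 25 mm higher than the reported TCP implies. I'll lift, go back behind the lever and check the tip height from images.

Request:
step_arm([
  [[0,0,0,0,-2,0,0],[0,0,0,0,-4.5,0,0],[0,0,0,-1,-4.5,-2.5,0],[0,0,0,-2.4,-4.5,-5,0],[0,0,0,-3.8,-4.5,-7.5,0]],
])

```text
time_s: 3.32
tcp_pos: [0.4447, -0.2484, 0.1578]
ee_rot: [[1.0, 0.001, -0.001], [0.001, 0.001, 1.0], [0.001, -1.0, 0.001]]
wrist_force: [-0.6, -0.9, -0.2]
gripper_width: 0.002
```

Request:
step_arm([
  [[0,0,0,0,1.5,0,0],[0,0,0,0,3,0,0],[0,0,0,0,4.5,0,0],[0,0,0,0,4.5,0,0],[0,0,0,0,4.5,0,0]],
])

```text
time_s: 3.73
tcp_pos: [0.4443, -0.2481, 0.112]
ee_rot: [[1.0, -0.002, 0.0], [-0.0, 0.001, 1.0], [-0.002, -1.0, 0.001]]
wrist_force: [0.3, 0.2, -0.3]
gripper_width: 0.0
```

```bash
cat > look.py <<'E'
from h import *
import sys
n,u0,v0,w,h=sys.argv[1],*map(int,sys.argv[2:6])
c=snap("scene",n+".png"); s=r.sense(); t=s["tcp_pos"]; print(t.round(4),s["wrist_force"].round(1),s["gripper_width"])
im=cv2.imread("pics/"+n+".png"); f=min(800//w,600//h); a=cv2.resize(im[v0:v0+h,u0:u0+w],None,fx=f,fy=f,interpolation=cv2.INTER_CUBIC)
a=np.clip(255*(a/255.)**.5,0,255).astype(np.uint8)
for dz,col in((-.011,(0,0,255)),(.014,(0,255,0))):
    P=[t+[sx*.0095,sy*.015,dz] for sx,sy in((-1,-1),(1,-1),(1,1),(-1,1))]
    q=((proj(c,P)-[u0,v0]+.5)*f).astype(np.int32); cv2.polylines(a,[q],True,col,1)
cv2.imwrite("pics/"+n+"z.png",a)
E
python3 look.py s3 80 220 160 120
```

```text
[ 0.4452 -0.2483  0.1129] [-0.  -0.   0.2] 0.006981148151408882
```

View pics/s3z.png

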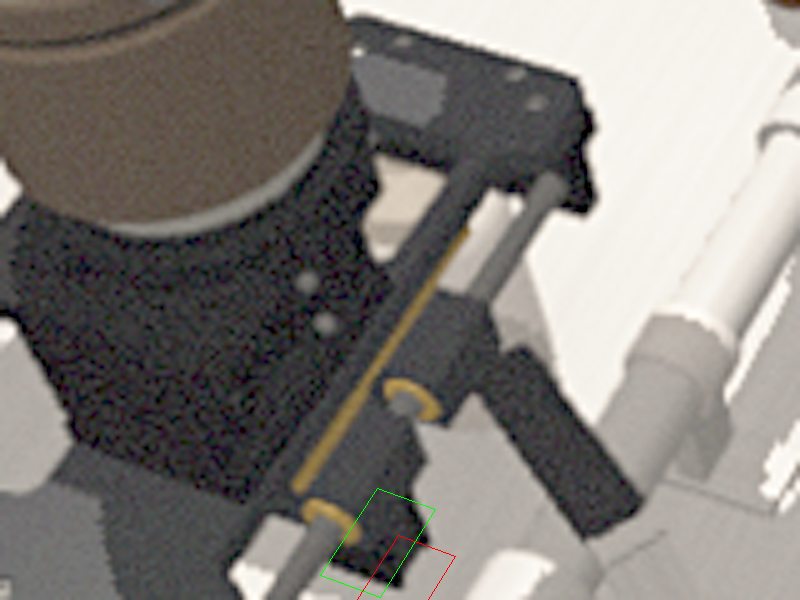

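Request:
step_arm([
  [[0,0,0,0,0.5,0,0],[0,0,0,0,1.0,0,0],[0,0,0,0,1.5,0,0],[0,0,0,0,2.0,0,0],[0,0,0,0,2.3,0,0]],
])

```text
time_s: 4.2
tcp_pos: [0.4447, -0.2481, 0.0889]
ee_rot: [[1.0, -0.001, 0.0], [-0.0, 0.0, 1.0], [-0.001, -1.0, 0.0]]
wrist_force: [0.2, -0.5, -0.8]
gripper_width: 0.006
```

```bash
python3 look.py s4 100 240 160 120
```

```text
[ 0.4444 -0.248   0.0885] [-0.1  0.5 -0.5] 0.0015376028575768924
```

View pics/s4z.png

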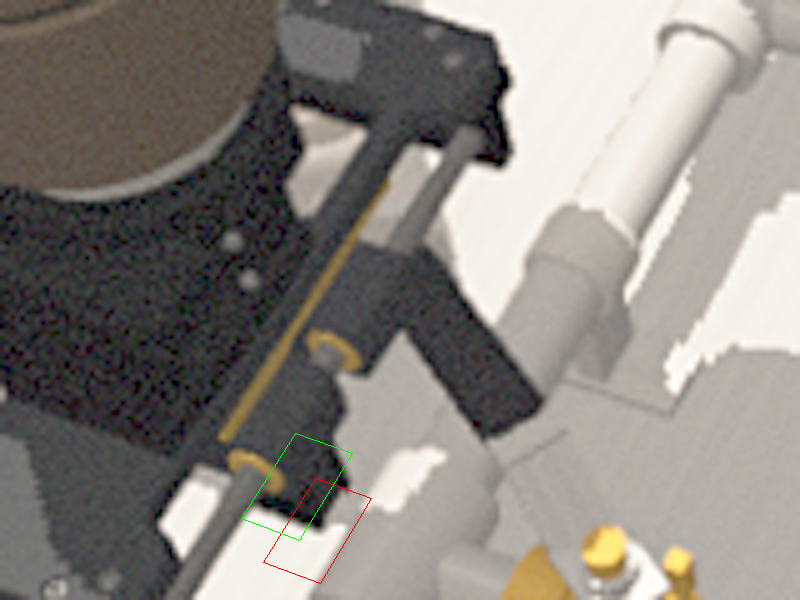

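Request:
step_arm([
  [[0,0,0,0.6,0,1.4,0],[0,0,0,1.2,0,2.7,0],[0,0,0,1.4,0,3.4,0],[0,0,0,1.6,0,4.0,0],[0,0,0,1.8,0,4.6,0]],
])

```text
time_s: 4.67
tcp_pos: [0.4634, -0.204, 0.0901]
ee_rot: [[1.0, 0.0, -0.001], [0.001, -0.003, 1.0], [0.0, -1.0, -0.003]]
wrist_force: [-0.2, -11.6, -0.0]
gripper_width: 0.008
```

```bash
python3 look.py s5 100 240 160 120
```

```text
[ 0.4635 -0.2032  0.0901] [-0.4 -6.9  0.2] 0.0035197075853623657
```

View pics/s5z.png

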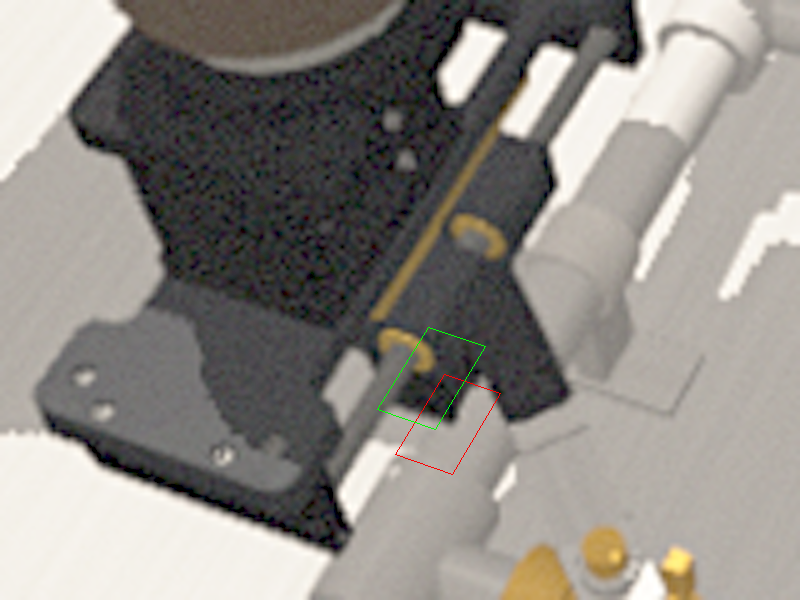

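Request:
step_arm([
  [[0,0,0,0.3,0,0.85,0],[0,0,0,0.8,0,1.6,0],[0,0,0,1.4,0,2.35,0],[0,0,0,2.1,0,3.0,0],[0,0,0,2.9,0,3.6,0]],
])

```text
time_s: 5.13
tcp_pos: [0.4885, -0.1681, 0.0893]
ee_rot: [[1.0, -0.008, 0.001], [-0.001, -0.002, 1.0], [-0.008, -1.0, -0.002]]
wrist_force: [-5.0, -9.5, 0.4]
gripper_width: 0.008
```

```bash
python3 look.py s6 100 240 160 120
```

```text
[ 0.4903 -0.1672  0.0893] [-3.1 -4.1  1. ] 0.006600698473216117
```

View pics/s6z.png

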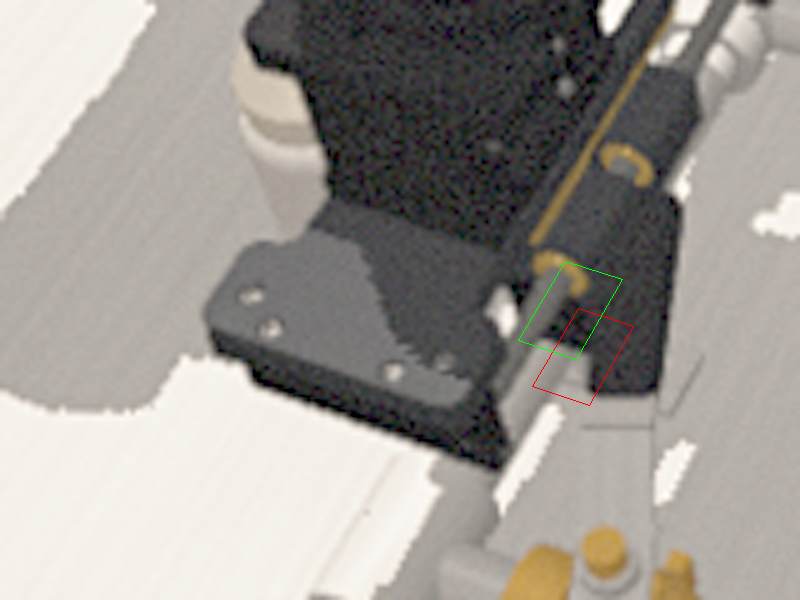

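Request:
step_arm([
  [[0,0,0,0.5,0,0.25,0],[0,0,0,1.0,0,0.5,0],[0,0,0,1.6,0,0.7,0],[0,0,0,2.2,0,0.9,0],[0,0,0,2.8,0,1.0,0]],
])

```text
time_s: 5.6
tcp_pos: [0.5153, -0.1577, 0.0887]
ee_rot: [[1.0, -0.011, 0.001], [-0.001, -0.001, 1.0], [-0.011, -1.0, -0.001]]
wrist_force: [-7.0, -6.0, 2.2]
gripper_width: 0.006
```

```bash
python3 look.py s7 140 220 160 120
```

```text
[ 0.5167 -0.1575  0.0887] [-5.2 -5.1  1.6] 0.0021610883140556147
```

View pics/s7z.png

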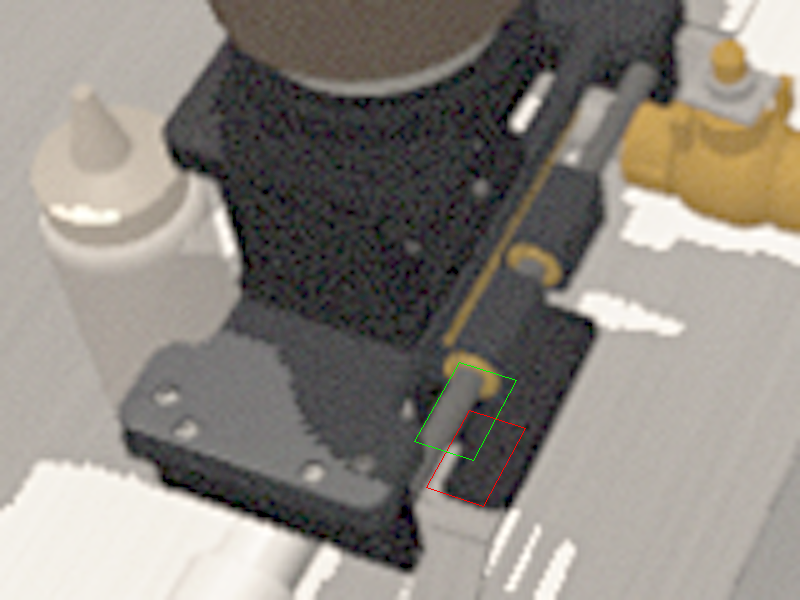

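Request:
step_arm([
  [[0,0,0,0.2,0,0,0],[0,0,0,0.4,0,0,0],[0,0,0,0.6,0,0,0],[0,0,0,0.8,0,0,0],[0,0,0,0.9,0,0,0]],
])

```text
time_s: 6.07
tcp_pos: [0.5173, -0.1572, 0.0885]
ee_rot: [[1.0, -0.026, 0.002], [-0.002, 0.0, 1.0], [-0.026, -1.0, 0.0]]
wrist_force: [-21.6, -0.3, 16.0]
gripper_width: 0.006
```

Request:
step_arm([
  [[0,0,0,-1.5,0,0,0],[0,0,0,-3.5,0,0,0],[0,0,0,-4.5,-2,0,0],[0,0,0,-4.5,-5,0,0],[0,0,0,-4.5,-8,0,0]],
])

```text
time_s: 6.48
tcp_pos: [0.4824, -0.1563, 0.17]
ee_rot: [[1.0, -0.003, 0.0], [-0.0, 0.0, 1.0], [-0.003, -1.0, 0.0]]
wrist_force: [1.4, -0.2, -0.2]
gripper_width: 0.003
```

```bash
python3 look.py s8 140 180 200 150
```

```text
[ 0.4873 -0.1572  0.1773] [ 2.2 -0.6  4.8] 0.004682935912716973
```

View pics/s8.png

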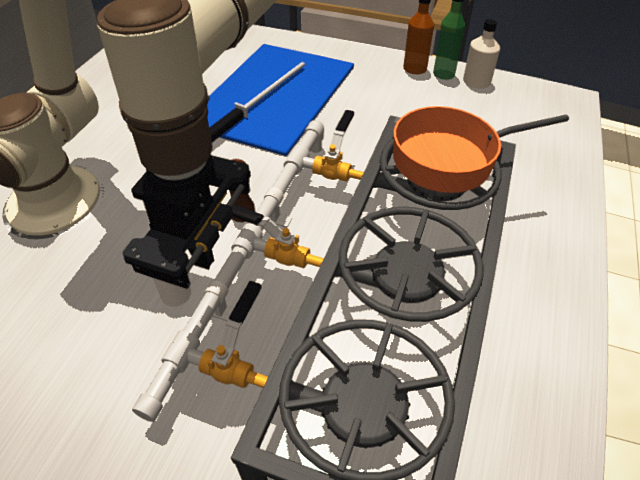

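The right lever now stands across its pipe: inner end ~(237,317), tip ~(251,285). I'll estimate the angle.

```bash
python3 - <<'E'
from h import *
im=cv2.imread("pics/s8.png"); c=optics.capture("scene")
a=cv2.resize(im[270:330,210:290],None,fx=8,fy=8,interpolation=cv2.INTER_CUBIC);a=np.clip(255*(a/255.)**.5,0,255).astype(np.uint8)
for th,col in((80,(0,0,255)),(85,(0,255,255)),(89.4,(0,255,0))):
    t=np.radians(th); u=np.array([-np.cos(t),np.sin(t)]); n=np.array([u[1],-u[0]])
    P=[np.r_[np.array([.540,-.236])+s*u+w*n,.124] for s,w in((.044,-.0105),(.116,-.0105),(.116,.0105),(.044,.0105))]
    cv2.polylines(a,[((proj(c,P)-[210,270]+.5)*8).astype(np.int32)],True,col,1)
cv2.imwrite("pics/s8a.png",a)
E
```

```text
(no output)
```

View pics/s8a.png

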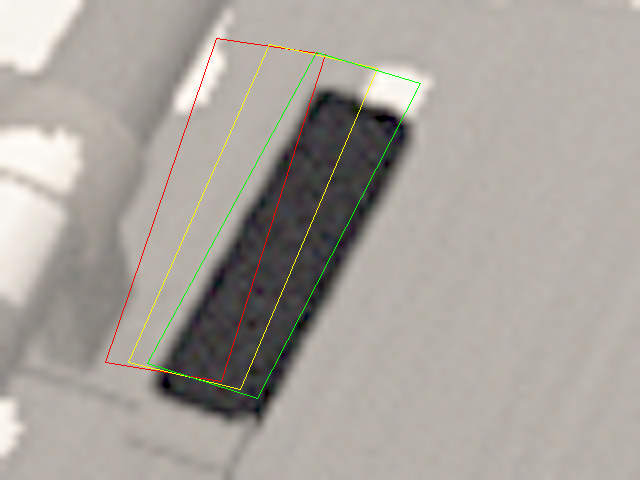

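Request:
step_arm([
  [[0,0,0,-0.6,0,2.5,0],[0,0,0,-1.2,0,5,0],[0,0,0,-1.8,0,7.5,0],[0,0,0,-2.4,0,9.8,0],[0,0,0,-2.6,0,9.8,0]],
])

```text
time_s: 7.0
tcp_pos: [0.4571, -0.0558, 0.1694]
ee_rot: [[1.0, -0.0, -0.003], [0.003, 0.001, 1.0], [-0.0, -1.0, 0.001]]
wrist_force: [-0.8, -0.6, -1.0]
gripper_width: 0.006
```

Request:
step_arm([
  [[0,0,0,0,2.0,0,0],[0,0,0,0,4.0,0,0],[0,0,0,0,6.0,0,0],[0,0,0,0,8.0,0,0],[0,0,0,0,8.2,0,0]],
])

```text
time_s: 7.42
tcp_pos: [0.4552, -0.0588, 0.0843]
ee_rot: [[1.0, -0.008, 0.001], [-0.001, -0.001, 1.0], [-0.008, -1.0, -0.001]]
wrist_force: [-1.1, 0.2, 0.7]
gripper_width: 0.01
```

```bash
python3 look.py s9 140 140 200 150
```

```text
[ 0.4562 -0.0588  0.0856] [-0.6 -0.4  0.9] 0.00434359922897299
```

View pics/s9z.png

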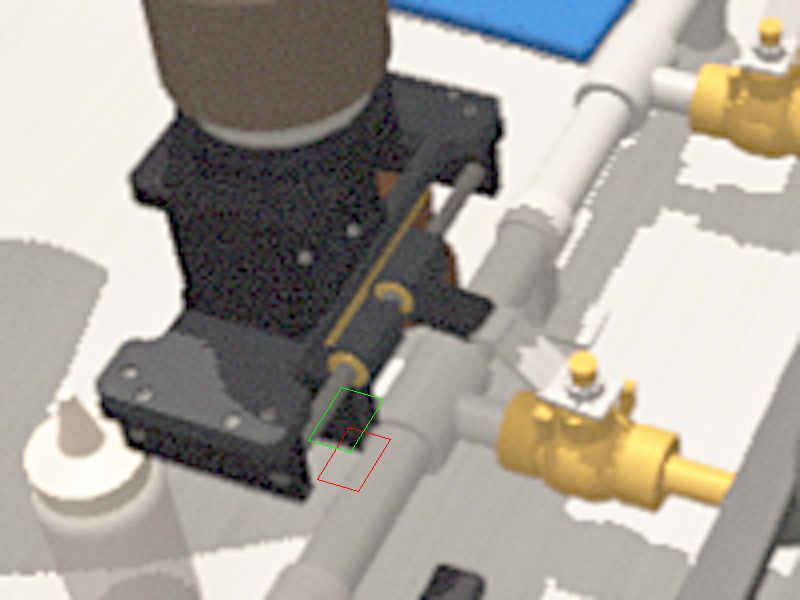

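Request:
step_arm([
  [[0,0,0,0.2,-0.3,1.6,0],[0,0,0,0.2,-0.3,3.0,0],[0,0,0,0.1,-0.3,3.8,0],[0,0,0,0,-0.3,4.6,0],[0,0,0,0,-0.3,5.4,0]],
])

```text
time_s: 7.88
tcp_pos: [0.4598, -0.0056, 0.0922]
ee_rot: [[1.0, 0.004, -0.001], [0.001, -0.003, 1.0], [0.004, -1.0, -0.003]]
wrist_force: [5.8, -13.7, 0.0]
gripper_width: 0.006
```

Request:
step_arm([
  [[0,0,0,0.1,0,0.9,0],[0,0,0,0.3,0,1.7,0],[0,0,0,0.6,0,2.5,0],[0,0,0,0.9,0,3.2,0],[0,0,0,1.3,0,3.9,0]],
])

```text
time_s: 8.3
tcp_pos: [0.4689, 0.0316, 0.0912]
ee_rot: [[1.0, -0.005, 0.001], [-0.001, -0.005, 1.0], [-0.005, -1.0, -0.005]]
wrist_force: [-1.0, -12.0, 1.9]
gripper_width: 0.004
```

```bash
python3 look.py s10 160 120 200 150
```

```text
[0.4698 0.0328 0.0911] [-1.6 -6.4  2.2] 0.007366594568843829
```

View pics/s10z.png

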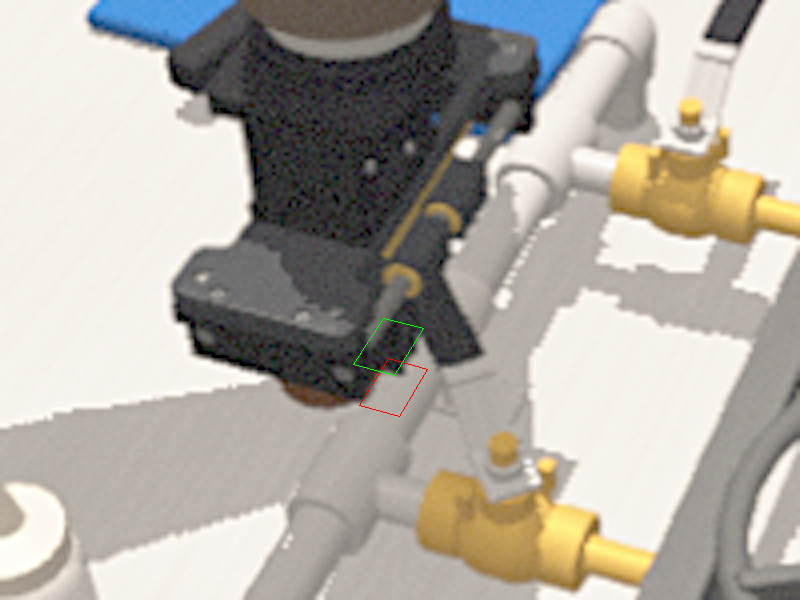

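Request:
step_arm([
  [[0,0,0,0.4,0,0.6,0],[0,0,0,1.0,0,1.3,0],[0,0,0,1.7,0,2.0,0],[0,0,0,2.5,0,2.55,0],[0,0,0,3.3,0,3.0,0]],
])

```text
time_s: 8.77
tcp_pos: [0.4986, 0.0607, 0.0899]
ee_rot: [[1.0, -0.013, 0.002], [-0.002, -0.007, 1.0], [-0.013, -1.0, -0.007]]
wrist_force: [-6.8, -9.0, 2.7]
gripper_width: 0.004
```

Request:
step_arm([
  [[0,0,0,0.6,0,0.3,0],[0,0,0,1.2,0,0.5,0],[0,0,0,1.8,0,0.6,0],[0,0,0,2.2,0,0.6,0],[0,0,0,2.4,0,0.6,0]],
])

```text
time_s: 9.18
tcp_pos: [0.519, 0.0675, 0.0894]
ee_rot: [[1.0, -0.021, 0.003], [-0.003, -0.006, 1.0], [-0.021, -1.0, -0.006]]
wrist_force: [-20.9, 1.0, 13.0]
gripper_width: 0.008
```

Stop reached (21 N, as on the other lever). I'll back off and rise.

Request:
step_arm([
  [[0,0,0,-1.5,0,0,0],[0,0,0,-3.5,0,0,0],[0,0,0,-4.5,-2,0,0],[0,0,0,-4.5,-5,0,0],[0,0,0,-4.5,-8,0,0]],
])

```text
time_s: 9.6
tcp_pos: [0.4819, 0.0703, 0.172]
ee_rot: [[1.0, -0.001, -0.001], [0.001, -0.001, 1.0], [-0.001, -1.0, -0.001]]
wrist_force: [0.7, -0.5, -0.1]
gripper_width: 0.005
```

Request:
step_arm([
  [[0,0,0,0,-3,0,0],[0,0,0,0,-6,0,0],[0,0,0,-3,-8,-3,0],[0,0,0,-6,-8,-6,0],[0,0,0,-6,-8,-6,0]],
])

```text
time_s: 10.02
tcp_pos: [0.4196, 0.0083, 0.2529]
ee_rot: [[1.0, 0.002, 0.002], [-0.002, 0.002, 1.0], [0.002, -1.0, 0.002]]
wrist_force: [-1.3, 0.5, -0.6]
gripper_width: 0.005
```

```bash
python3 - <<'E'
from h import *
c=snap("scene","e.png"); snap("top","et.png"); s=r.sense(); print(s["tcp_pos"],s["wrist_force"])
im=cv2.imread("pics/e.png")
u0,v0=200,170
a=cv2.resize(im[v0:v0+150,u0:u0+180],None,fx=4,fy=4,interpolation=cv2.INTER_CUBIC)
for ax in((.540,-.236),(.5405,-.009)):
  for th,col in((84,(0,0,255)),(89.4,(0,255,0))):
    t=np.radians(th); u=np.array([-np.cos(t),np.sin(t)]); n=np.array([u[1],-u[0]])
    P=[np.r_[np.array(ax)+s*u+w*n,.124] for s,w in((.044,-.0105),(.116,-.0105),(.116,.0105),(.044,.0105))]
    cv2.polylines(a,[((proj(c,P)-[u0,v0]+.5)*4).astype(np.int32)],True,col,1)
cv2.imwrite("pics/ez.png",a)
E
```

```text
[0.42207813 0.0097581  0.25218128] [ 1.27222186  0.13661118 -0.0330751 ]
```

View pics/ez.png

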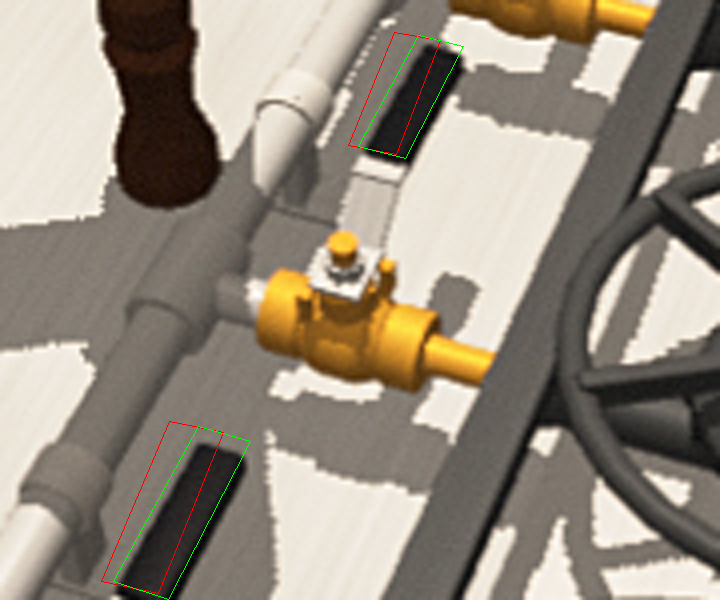

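View pics/e.png

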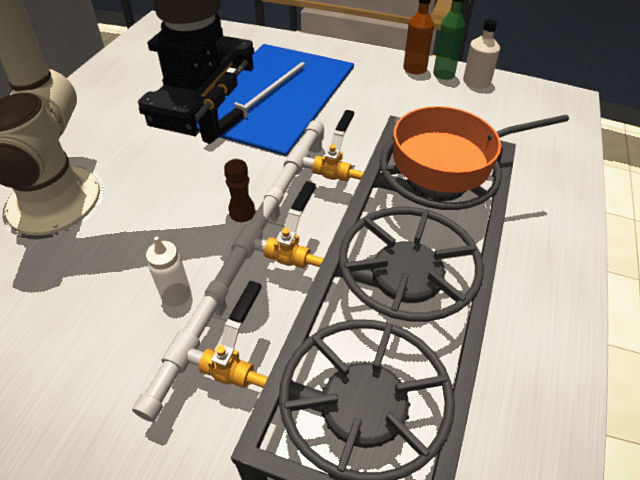

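View pics/et.png

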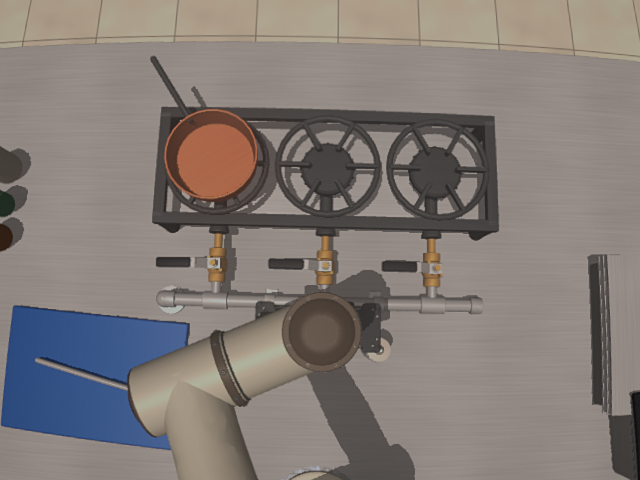

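All three sleeves now lie parallel, with ends in the top view near (157,262), (269,264) and (383,267). The mill, bottle and pan look unmoved and the arm is well above everything.

Request:
step_arm([
  [[0,0,0,0,0,0,0],[0,0,0,0,0,0,0],[0,0,0,0,0,0,0],[0,0,0,0,0,0,0],[0,0,0,0,0,0,0]],
])

```text
time_s: 10.53
tcp_pos: [0.4234, 0.0112, 0.2502]
ee_rot: [[1.0, -0.001, -0.0], [0.0, -0.001, 1.0], [-0.001, -1.0, -0.001]]
wrist_force: [-0.0, 0.2, -0.2]
gripper_width: 0.006
```

```bash
python3 -c "
from station import r
print(r.sense()['wrist_force']); print(r.finish_job())"
```

```text
[-0.02453198  0.16276758 -0.15533464]
the job is handed in; nothing more can be done
None
```

I pushed the right lever (about 29° at the start) and the middle lever (about 5°) clockwise to their hard stops with the closed fingertips, and handed the job in at about 10.5 s. My one concern is the first attempt, which may have tripped the "lever gripped" rule.

**Levers:** The last pictures show both pushed levers parallel to the already shut left one. They match the outline of a fully shut lever, with about 21 N felt at each stop.

**Bystanders:** The mill, squeeze bottle and pan look unmoved in the pictures; I did not measure their positions again. The arm finished well clear, with no force on the wrist.

**First attempt missed:** On the first try at the right lever the fingertips passed over the sleeve without turning it. In the pictures they sat about 25 mm higher than the reported TCP and the stated 11 mm tip length imply. I lowered the tool by about that much, and then the pushes worked.

**Possible rule break:** I did not resolve that mismatch. If the reported TCP is the true one, the grasp point crossed the right lever's "gripped" zone during that pass. The lever did not move, and the pictures suggest the tool was above the zone.

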